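# Test the sprung gate's opening with the drag pointer

### The arm

A 6-joint arm with a two-finger parallel gripper is mounted at the origin on the work surface. World frame = base frame: x ahead of the robot, y to its left, z up, the work surface at z = 0. Lengths are in mm, angles in rad, forces in N, time in s.
With the tool pointing down it reaches from about 375 to 975 mm from the base axis. Payload 3.8 kg.
Tool frame: the origin (TCP) lies midway between the tips of the shut fingers; the grasp point (between the pads) lies 19 mm behind it; z points along the fingers, y is the line along which they close (so a half turn about z gives the same grasp; the last joint's range is limited). The gripper opens to 85 mm and grips with 20 to 120 N. Pads are 22 mm wide; open, the fingers measure 114 mm over their backs; the gripper's body (76 mm by 85 mm) begins 54 mm behind the grasp point. The pads swing forward as they close: fully open they stand 13 mm farther back than shut.
Start: joints at [1.202, 0.264, 1.604, -0, 1.274, -0.037], TCP at [219.876, 638.179, 231.28] pointing down, gripper open.
Joint ranges: [-2.63, 2.63], [-0.94, 2.18], [0.31, 2.57], [-1.31, 4.45], [0, 2.66], [-2.55, 2.55]. Speed limits (rad/s): [2.57, 2.57, 3.14, 3.14, 3.14, 3.14].

### API

Orientations are given as a 3x3 rotation matrix whose columns are the frame's x, y, z axes.
In Python, from plant import robot, vision, find_in, silhouettes, spot_point gives the robot as it stands. The module is installed in compiled form; this text tells all that it offers.
- The arm moves only by the shell command python3 -m handwheel 'ROWS' [FORCE]. ROWS is JSON, a list of rows, each a list of 3 entries, a list of its own where there are three numbers: the shift along the world's x, y, z in mm, then the turn, a rotation vector about the world's x, y, z in degrees, then the finger opening in mm, from 0 to 85.4. A call has 1 to 5 rows; each row shifts and turns the commanded pose from where the row before left it; what a row does not reach is not made up. A row lasts 1/12 s, in which the tool goes at most 41.7 mm and 7.16 degrees, less where a joint would pass 70% of its speed; a pose out of reach is approached as far as the arm can. A call with a gripper value outside its range is refused whole. The fingers move at their own pace and stop on an object; FORCE is the grip in N (left out, the last holds). Time passes only in rows, so rows that do not move let the fingers close. It gives the time, the measured TCP pose, the force, the opening and the grip force at its end, in the units of the state.
- robot.read_state(): the state, without advancing time (a new reading comes with each control period).
- vision.capture(name): name is "scene" or "top" or "wrist"; returns (picture, depth): 480x640x3 uint8, red, green, blue; 480x640 float32, mm along the optical axis (not along the pixel's ray), 0 where there is no reading.
- vision.calibration(name): a dict with "mtx" (3x3 intrinsics, pixels), "pose" (4x4, takes a point from camera to world coordinates); the wrist camera has in their place "hand_eye" (4x4, takes a point from camera to tool coordinates, whose origin is the TCP and whose axes are the flange's). Camera axes: x right, y up, looking along -z (the intrinsics and any distortion apply to the point x, -y, -z); pixel columns grow to the right and rows downward; lengths in mm; the calibration is good to about 2 mm. A picture is of the moment at which its call begins: read the wrist's pose just before it. calibration takes no time and is no camera call.
- robot.finish_job(): hands the job in; it is judged then, once.
Trained networks look in the newest picture that a camera, given by its name, has taken for a name from the list of things; names that differ only in an ending like _2 or _b are one class to them, and where a whole thing is asked for, a point or a joint stands for the part that bears it (a point fixed in the world has none). Each returns a list of dicts, best first, with "p" (0 to 1); they miss things now and then, are a little off and sometimes report something else, mostly with a low value. They report only what shows in the picture. A call takes as long as a camera call.
- find_in(camera, name): "bbox" ([left, top, right, bottom] in pixels, round what is visible of it).
- silhouettes(camera, name): "region" (480x640 bool, what is visible of it) and "bbox" ([left, top, right, bottom] in pixels, round what is visible of it).
- spot_point(camera, name): "xy" ([column, row] in pixels: a listed point, or the origin of a listed thing).
The state is a dict: "time_s": time; "joint_pos": joint angles; "dq": joint speeds; "effort": joint torques, N m; "eef_pos": TCP position; "tool_rot": TCP orientation; "wrist_force": force on the tool from outside, world axes, zero at the start; "moment": the same for the moment, N m; "opening": opening from 0.0 (shut) to 1.0 (fully open); "grasp_force": force on a finger pad.
Only numpy, scipy, OpenCV 4.12 (cv2) and the standard library are available. Lean on these libraries where they do the work, as an engineer would, in place of code of your own. Each camera call takes 0.05 s, during which the arm holds its last target. There are 200 camera calls.

### The job

Test how far the pen's sprung gate opens: draw the drag pointer back until it touches the closed gate, then push the gate open, pointer ahead of it, until it bears on the tip of its stop screw with about 10 newtons (never over 18) for a second. Then let the gate close slowly, without slamming, leaving the pointer to show the opening reached there. Do not press the pointer on the gate with more than 15 newtons, and leave the other things in place.

Things in the scene. Friction and masses are not known exactly. Their poses are not given: they have to be found in the camera images.
- pen: fixed sorting pen on a dark grey base plate (250 x 420 mm, top at 6 mm; all heights are above the table). Origin at table height on the gate's hinge axis; +x along the closed gate, +y into the pen, -y over the scale. Clear walls (top 41 mm, corner posts 46 mm) enclose x -32 to 209, y 0 to 201 mm.
- gateway (a point): middle of the gateway at plate height (89, 0, 6 mm in the pen's frame), axes as the pen's. The gateway in the pen's y = 0 wall is open between the hinge post (12 mm thick, 84 mm high) and x = 168 mm. Inside the pen, the 70 mm behind the closed gate (to y = 70) are free of things.
- scale_zero (a point): the 0 tick of the scale printed on the plate outside the pen: an arc of 178 mm radius about the hinge, a tick each 10 degrees, long ticks at 0, 30, 60 and 90. 0 lies along the pen's +x, 90 along its -y.
- gate (a joint): opening of the gate in rad: 0 closed, growing as it swings out over the scale (clockwise from above). Flat upright aluminium frame with clear panel, 8 mm thick, from 10 to 160 mm from the hinge axis, 14 to 75 mm high. A spring shuts it: 0.20 N m when closed plus 0.25 N m per rad (at 120 mm from the hinge about 2 N closed, 3.5 N at 0.9 rad). Let go, it slams.
- gate_push (a point): point in the gate's middle plane, 120 mm from the hinge axis and 50 mm high: a good place to push, from the pen's side. x points from the hinge along the gate; y is square to the gate, -y the way it opens.
- pointer (a joint): reading of the drag pointer in rad, on the gate's hinge and counted as the gate's angle; it equals the gate's angle when its tab lies on the gate's opening side. Starts beyond the stop, left from an earlier test. Stays where it is put (friction 0.08 N m, about 1 N at the tab). The opening gate pushes it along; the closing gate leaves it behind.
- pointer_tab (a point): centre of the faces of the pointer's upright tab (20 mm along the radius, 8 mm thick, 12 to 58 mm high), 72 mm from the hinge axis, 45 mm high, 8 mm to the opening side (-y) of the pointer's radial line. x points outwards along the pointer. A low steel blade, top at 12 mm, runs under it out to 172 mm. Push the tab from its -y side to the gate.
- stop: fixed steel stop bracket, at a new angle each time. Origin on the hinge axis at table height. Its beam, 12 mm thick, lies along its +x over the scale, 140 to 210 mm from the hinge, 51 to 65 mm high, its gate-side face 4 mm to -y of the x axis; clamp block 200 to 220 mm out, 71 mm high; nothing nearer the hinge.
- stop_screw_hole (a point): where the stop screw leaves the beam's gate-side face: 150 mm from the hinge, 58 mm high; axes as the stop's. The brass screw (round tip 12 mm across) points square to the beam, to +y, at the gate, which meets its tip. It projects 3 to 30 mm from the beam, differently each time and not measured: the gate stops 0.02 to 0.2 rad short of the stop's x axis. Fixed and hard.
- gyro_board: bystander in the pen: orange gyro board, 58 x 42 x 13 mm, origin under its centre
- wheel_rim: bystander in the pen: lime-green wheel rim, 60 mm across, 24 mm high, origin under its centre
- servo_arm: bystander in the pen: black servo arm, 49 x 16 x 6 mm, origin under its middle
- axle_rod: bystander in the pen: silver steel axle rod, 110 mm long, 8 mm thick with two 10 mm square collars, lying along its x, origin under its middle
- screwdriver: bystander on the table: screwdriver
- gearmotor: bystander on the table: small yellow gear motor, about 70 mm long
- screw_jar: bystander on the table: small glass jar, 60 mm across, 70 mm high
- battery_pack: bystander on the table: black battery pack, about 75 x 35 x 20 mm

How it is judged (in metres and radians):
On the way, in this order (a step that is already met when the one before it is completed fails the run):
1. the drag pointer is back against the closed gate (reading under 0.05 rad, gate under 0.03 rad) (value of joint pointer below 0.05 rad and value of joint gate below 0.03 rad), for 0.1 s.
2. the gate bears on the stop screw with 5 to 18 N for half a second (contact force between gate and stop between 5 and 18 N), for 0.5 s.
At the end, for the whole second after the job is handed in: the gate is closed again (under 0.03 rad) and the drag pointer stands still within 0.05 rad (3 degrees) of the angle at which the gate meets the tip of the stop screw (value of joint gate below 0.03 rad and y of stop_screw_c0 in the frame of pointer_tab between -0.0095 and 0.0055 m and velocity of joint each of pointer, pointer above -0.05 rad/s); the robot touches nothing.
It fails at once if the gate is forced on its stop screw with more than 18 N (contact force between gate and stop above 18 N).
It fails at once if the pointer is pressed on the gate with more than 15 N (contact force between pointer and gate above 15 N).
It fails at once if the gate slams: it closes faster than 1.5 rad/s (velocity of joint gate below -1.5 rad/s).
It fails at once if a bystander is moved by more than 20 mm (distance of any of gyro_board, wheel_rim, servo_arm, axle_rod, screwdriver, gearmotor, screw_jar, battery_pack from where it was at the start of the episode above 0.02 m).
It also fails if it takes over 61 s, if anything falls off the work surface, if the arm or the gripper's body presses on something with over 40 N, if the wrist force passes 120 N, or if a joint passes its speed limit or range.

## Working session

There is one attempt and no reset: what is moved stays moved. The work goes in short steps, Python scripts to look and compute and a shell command to move; the robot and the scene stay as the last step left them, time stands still between calls to the robot, and variables do not carry over. Pictures are saved under pics/ and viewed, at most 10 in all, crops included, and the job is handed in when it is done.

```bash
mkdir -p pics
cat > h.py <<'E'
import numpy as np, cv2
from plant import robot, vision, find_in, silhouettes, spot_point
def campose(n):
    c=vision.calibration(n)
    if n!='wrist': return np.array(c['mtx']),np.array(c['pose'])
    s=robot.read_state(); T=np.eye(4); T[:3,:3]=s['tool_rot']; T[:3,3]=s['eef_pos']
    return np.array(c['mtx']),T@np.array(c['hand_eye'])
def ray(n,xy,mp=None):
    K,P=mp or campose(n); d=np.linalg.inv(K)@[xy[0],xy[1],1]; d=np.array([d[0],-d[1],-d[2]])
    return P[:3,3],P[:3,:3]@d
def atz(n,xy,z,mp=None):
    o,d=ray(n,xy,mp); return o+d*(z-o[2])/d[2]
E
cat > a.py <<'E'
from h import *
print(vision.calibration('top').keys(), robot.read_state()['time_s'])
Z=dict(pen=0,gateway=6,scale_zero=6,gate_push=50,pointer_tab=45,stop=0,stop_screw_hole=58)
ims=[]
for n in ['top','scene','wrist']:
    mp=campose(n); im,d=vision.capture(n); cv2.imwrite(f'pics/{n}0.png',im[:,:,::-1])
    for k,z in Z.items():
        r=spot_point(n,k)
        for q in r[:2]: print(n,k,round(q['p'],2),np.round(q['xy']),np.round(atz(n,q['xy'],z,mp)))
print(robot.read_state()['time_s'])
E
python3 a.py
```

```text
dict_keys(['mtx', 'pose']) 0.0
top pen 0.95 [301. 268.] [500.  35.   0.]
top gateway 0.57 [308. 238.] [592.  17.   6.]
top scale_zero 0.92 [317. 213.] [675. -10.   6.]
top gate_push 0.64 [314. 229.] [614.   2.  50.]
top pointer_tab 0.59 [324. 271.] [488. -35.  45.]
top stop 0.67 [162. 228.] [612. 476.   0.]
top stop_screw_hole 0.55 [349. 258.] [ 525. -107.   58.]
scene pen 0.78 [324. 244.] [506.  36.   0.]
scene gateway 0.65 [313. 271.] [589.   6.   6.]
scene scale_zero 0.55 [305. 305.] [682. -11.   6.]
scene gate_push 0.6 [315. 274.] [621.  12.  50.]
scene pointer_tab 0.57 [297. 230.] [493. -36.  45.]
scene stop 0.52 [131. 270.] [ 589. -458.    0.]
scene stop_screw_hole 0.83 [272. 243.] [539. -97.  58.]
1.2
```

View pictures.

View pics/top0.png

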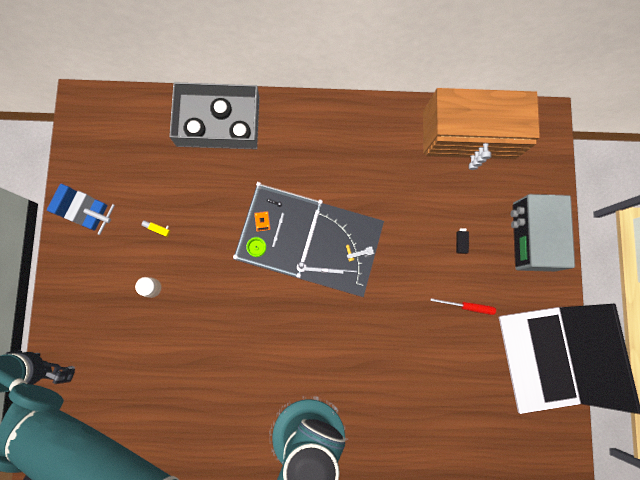

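View pics/scene0.png

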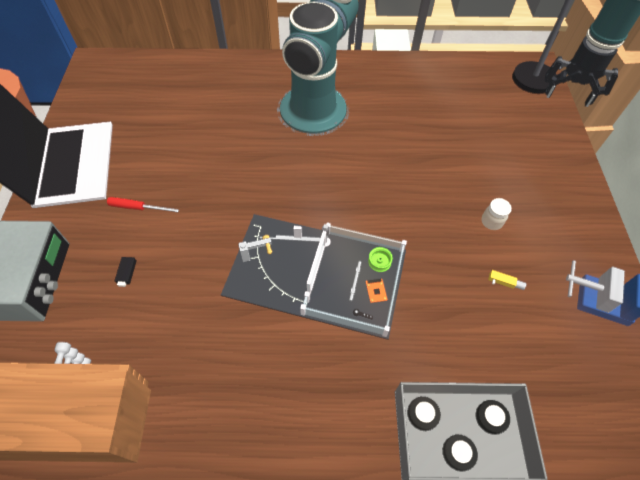

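```bash
python3 -c "
from h import *
print(np.round(vision.calibration('wrist')['hand_eye'],2),np.round(robot.read_state()['tool_rot'],2))"
R='python3 -m handwheel'
for i in 1 2 3; do python3 -m handwheel '[[[16,-37,8],[0,0,0],0],[[16,-37,8],[0,0,0],0],[[16,-37,8],[0,0,0],0],[[16,-37,8],[0,0,0],0],[[16,-37,8],[0,0,0],0]]'; done
```

```text
[[   0.      0.96    0.28   70.48]
 [   1.     -0.     -0.      0.73]
 [  -0.      0.28   -0.96 -142.56]
 [   0.      0.      0.      1.  ]] [[-0.95  0.33 -0.  ]
 [ 0.33  0.95  0.  ]
 [ 0.    0.   -1.  ]]
time_s: 1.62
eef_pos: [300.2, 451.5, 271.6]
tool_rot: [[-0.946, 0.325, 0.0], [0.325, 0.946, -0.0], [-0.0, 0.0, -1.0]]
wrist_force: [1.0, -0.0, 1.1]
opening: 0.3
grasp_force: 0.0
time_s: 2.03
eef_pos: [380.1, 266.4, 312.0]
tool_rot: [[-0.946, 0.325, 0.001], [0.325, 0.946, 0.001], [-0.001, 0.001, -1.0]]
wrist_force: [1.1, -0.0, -0.2]
opening: 0.0
grasp_force: 0.0
time_s: 2.45
eef_pos: [460.1, 81.2, 352.1]
tool_rot: [[-0.945, 0.326, 0.001], [0.326, 0.945, 0.0], [-0.001, 0.001, -1.0]]
wrist_force: [1.1, 0.3, 0.1]
opening: -0.004
grasp_force: 0.0
```

```bash
python3 -m handwheel '[[[0,-35,0],[0,0,0],0],[[0,-35,0],[0,0,0],0],[[0,-35,0],[0,0,0],0],[[0,0,0],[0,0,0],0],[[0,0,0],[0,0,0],0]]'
cat > b.py <<'E'
from h import *
import sys
n='wrist'; mp=campose(n); im,d=vision.capture(n); cv2.imwrite(sys.argv[1],im[:,:,::-1])
Z=dict(pen=0,gateway=6,scale_zero=6,gate_push=50,pointer_tab=45,stop=0,stop_screw_hole=58)
for k,z in Z.items():
    for q in spot_point(n,k)[:1]: print(k,round(q['p'],2),np.round(q['xy']),np.round(atz(n,q['xy'],z,mp),1))
print(robot.read_state()['time_s'])
E
python3 b.py pics/w1.png
```

```text
time_s: 2.87
eef_pos: [459.8, -23.4, 351.4]
tool_rot: [[-0.944, 0.33, 0.0], [0.33, 0.944, 0.0], [-0.0, 0.0, -1.0]]
wrist_force: [0.3, -0.7, -0.3]
opening: 0.005
grasp_force: 0.0
pen 0.95 [375. 201.] [500.2  38.9   0. ]
gateway 0.92 [374. 267.] [586.9  10.2   6. ]
scale_zero 0.6 [377. 323.] [670.5 -11.1   6. ]
gate_push 0.81 [380. 301.] [617.3   3.5  50. ]
pointer_tab 0.77 [323. 221.] [493.2 -32.   45. ]
stop_screw_hole 0.8 [280. 277.] [ 540.6 -105.9   58. ]
3.2667
```

View pics/w1.png

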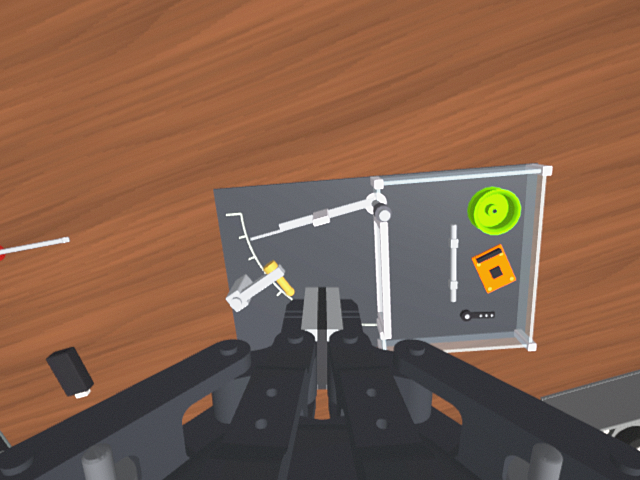

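```bash
for i in 1 2; do python3 -m handwheel '[[[0,-2,-30],[0,0,-7.07],0],[[0,-2,-30],[0,0,-7.07],0],[[0,-2,-30],[0,0,-7.07],0],[[0,-2,-30],[0,0,-7.07],0],[[0,-2,-30],[0,0,-7.07],0]]'; done
python3 -m handwheel '[[[0,0,0],[0,0,0],0],[[0,0,0],[0,0,0],0]]'
cat > c.py <<'E'
from h import *
for n in ['top','scene']:
    mp=campose(n); im,d=vision.capture(n)
    for k,z in dict(pointer_tab=45,gate_push=50,stop_screw_hole=58,pen=0,scale_zero=6).items():
        for q in spot_point(n,k)[:1]: print(n,k,round(q['p'],2),np.round(q['xy']),np.round(atz(n,q['xy'],z,mp),1))
s=robot.read_state(); print(s['time_s'],np.round(s['joint_pos'],2))
E
python3 c.py
```

```text
time_s: 3.68
eef_pos: [459.9, -31.2, 200.1]
tool_rot: [[-0.579, 0.815, 0.001], [0.815, 0.579, -0.0], [-0.0, 0.001, -1.0]]
wrist_force: [0.4, -0.2, -0.6]
opening: -0.002
grasp_force: 0.0
time_s: 4.1
eef_pos: [460.1, -41.3, 50.2]
tool_rot: [[-0.0, 1.0, 0.001], [1.0, 0.0, -0.0], [-0.0, 0.001, -1.0]]
wrist_force: [1.1, -0.3, 0.3]
opening: 0.0
grasp_force: 0.0
time_s: 4.27
eef_pos: [458.0, -41.1, 49.9]
tool_rot: [[-0.009, 1.0, -0.005], [1.0, 0.009, 0.001], [0.001, -0.005, -1.0]]
wrist_force: [0.9, -0.1, -0.0]
opening: -0.007
grasp_force: 0.0
top pointer_tab 0.64 [461. 240.] [ 592.5 -451.6   45. ]
top gate_push 0.56 [311. 227.] [620.4   8.6  50. ]
top stop_screw_hole 0.45 [351. 253.] [ 542.4 -112.6   58. ]
top pen 0.65 [301. 264.] [510.2  37.    0. ]
top scale_zero 0.58 [315. 214.] [669.2  -2.1   6. ]
scene pointer_tab 0.79 [298. 231.] [495.3 -32.1  45. ]
scene gate_push 0.57 [315. 272.] [615.1  12.8  50. ]
scene stop_screw_hole 0.63 [270. 244.] [ 543.4 -102.2   58. ]
scene pen 0.63 [322. 243.] [504.3  31.4   0. ]
scene scale_zero 0.86 [309. 303.] [677.7  -2.3   6. ]
4.8667 [-0.14  0.05  2.21  0.    0.87 -0.15]
```

```bash
cat > d.py <<'E'
import numpy as np
H=np.array([502,36.]);
def pos(a,r,s,phi=-15):
    t=np.radians(phi-a); er=np.array([np.cos(t),np.sin(t)]); et=np.array([-er[1],er[0]])
    return H+r*er+s*et
if __name__=='__main__':
    p=np.array([460,-41.5])
    for a in list(range(75,14,-5))+list(range(13,-1,-1)):
        q=pos(a,72,-26.5); print(a,np.round(q,1),np.round(q-p,1)); p=q
E
python3 d.py
```

```text
75 [475.5 -36. ] [15.5  5.5]
70 [481.9 -38. ] [ 6.4 -2. ]
65 [488.4 -39.5] [ 6.5 -1.5]
60 [495.  -40.4] [ 6.6 -0.9]
55 [501.7 -40.7] [ 6.7 -0.3]
50 [508.4 -40.5] [6.7 0.3]
45 [515.1 -39.6] [6.6 0.8]
40 [521.6 -38.2] [6.5 1.4]
35 [528.  -36.2] [6.4 2. ]
30 [534.2 -33.7] [6.2 2.5]
25 [540.1 -30.6] [5.9 3.1]
20 [545.8 -27. ] [5.7 3.6]
15 [551.1 -22.9] [5.3 4.1]
13 [553.1 -21.2] [2.  1.7]
12 [554.1 -20.3] [1.  0.9]
11 [555.1 -19.4] [1.  0.9]
10 [556.1 -18.4] [1.  0.9]
9 [557.  -17.5] [0.9 1. ]
8 [557.9 -16.5] [0.9 1. ]
7 [558.8 -15.5] [0.9 1. ]
6 [559.7 -14.5] [0.9 1. ]
5 [560.6 -13.5] [0.9 1. ]
4 [561.4 -12.5] [0.9 1. ]
3 [562.3 -11.5] [0.8 1. ]
2 [563.1 -10.4] [0.8 1.1]
1 [563.9  -9.3] [0.8 1.1]
0 [564.7  -8.2] [0.8 1.1]
```

```bash
python3 -m handwheel '[[[0,0,-15],[0,0,0],0],[[5,2,0],[0,0,0],0],[[5,2,0],[0,0,0],0],[[5.5,1.5,0],[0,0,0],0],[[6.4,-2,0],[0,0,5],0]]'
python3 -m handwheel '[[[6.5,-1.5,0],[0,0,5],0],[[6.6,-0.9,0],[0,0,5],0],[[6.7,-0.3,0],[0,0,5],0],[[6.7,0.3,0],[0,0,5],0],[[6.6,0.8,0],[0,0,5],0]]'
python3 -m handwheel '[[[6.5,1.4,0],[0,0,5],0],[[6.4,2,0],[0,0,5],0],[[6.2,2.5,0],[0,0,5],0],[[5.9,3.1,0],[0,0,5],0],[[5.7,3.6,0],[0,0,5],0]]'
python3 -m handwheel '[[[5.3,4.1,0],[0,0,5],0]]'
python3 b.py pics/w2.png
```

```text
time_s: 5.28
eef_pos: [481.9, -37.8, 36.4]
tool_rot: [[-0.093, 0.996, -0.001], [0.996, 0.093, 0.0], [0.0, -0.001, -1.0]]
wrist_force: [-1.6, 0.3, -1.1]
opening: 0.001
grasp_force: 0.6
time_s: 5.7
eef_pos: [515.6, -39.8, 36.6]
tool_rot: [[-0.508, 0.861, -0.0], [0.861, 0.508, 0.0], [0.0, -0.0, -1.0]]
wrist_force: [-1.4, -0.1, 0.7]
opening: -0.004
grasp_force: 0.5
time_s: 6.12
eef_pos: [546.4, -27.1, 36.6]
tool_rot: [[-0.825, 0.566, -0.0], [0.566, 0.825, -0.0], [0.0, -0.0, -1.0]]
wrist_force: [-1.4, 0.0, -0.2]
opening: -0.0
grasp_force: 0.5
time_s: 6.2
eef_pos: [551.7, -23.0, 36.6]
tool_rot: [[-0.871, 0.492, -0.0], [0.492, 0.871, -0.0], [0.0, -0.0, -1.0]]
wrist_force: [-1.2, -0.9, 0.1]
opening: -0.001
grasp_force: 0.5
pen 0.8 [380. 124.] [500.5  37.2   0. ]
gateway 0.89 [419. 306.] [588.4  13.7   6. ]
scale_zero 0.2 [418. 304.] [587.6  14.    6. ]
gate_push 0.86 [460. 412.] [615.4   7.6  50. ]
pointer_tab 0.57 [369. 315.] [560.4  -5.3  45. ]
stop_screw_hole 0.86 [111. 408.] [ 540.2 -108.7   58. ]
6.6
```

View pics/w2.png

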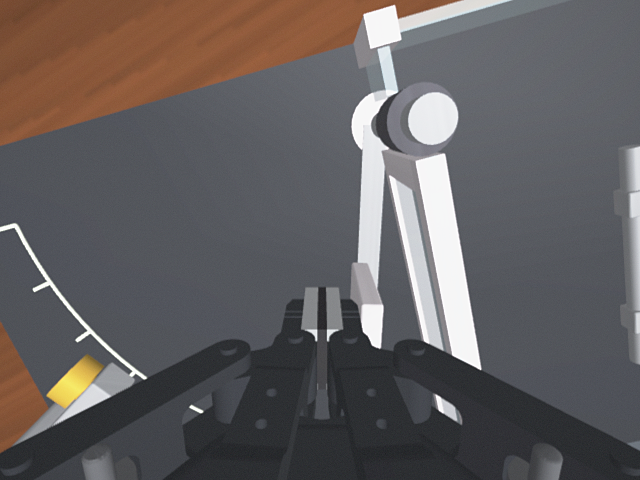

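```bash
python3 -m handwheel '[[[2,1.7,0],[0,0,2],0],[[2,1.8,0],[0,0,2],0],[[1.9,1.9,0],[0,0,2],0],[[0.9,1,0],[0,0,1],0],[[0.9,1,0],[0,0,1],0]]'
python3 -m handwheel '[[[0.9,1,0],[0,0,1],0],[[0.9,1,0],[0,0,1],0],[[0.9,1,0],[0,0,1],0]]'
python3 b.py pics/w3.png | egrep 'pen|gate_|tab'
```

```text
time_s: 7.02
eef_pos: [558.3, -16.0, 36.2]
tool_rot: [[-0.929, 0.37, -0.0], [0.37, 0.929, -0.0], [0.0, -0.0, -1.0]]
wrist_force: [-0.6, -0.2, 0.5]
opening: -0.0
grasp_force: 0.5
time_s: 7.27
eef_pos: [561.1, -12.8, 36.2]
tool_rot: [[-0.948, 0.32, -0.0], [0.32, 0.948, -0.0], [0.0, -0.0, -1.0]]
wrist_force: [-1.2, -0.7, -0.1]
opening: 0.0
grasp_force: 0.5
pen 0.84 [386. 128.] [502.1  39.    0. ]
pointer_tab 0.85 [368. 316.] [566.3   5.6  45. ]
```

View pics/w3.png

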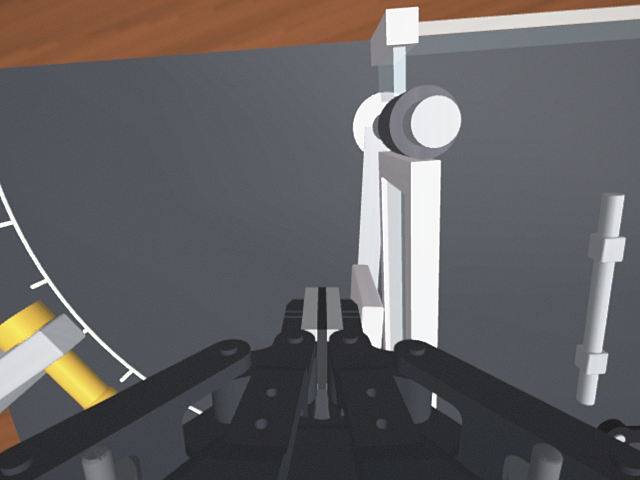

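```bash
python3 -m handwheel '[[[0.6,1.2,0],[0,0,1],0],[[0.6,1.2,0],[0,0,1],0]]' | egrep 'eef|wrist'
python3 -m handwheel '[[[0.4,1,0],[0,0,0.5],0]]'| egrep 'eef|wrist'
```

```text
eef_pos: [562.8, -10.6, 36.4]
wrist_force: [0.4, -1.1, -0.1]
eef_pos: [563.2, -9.5, 36.4]
wrist_force: [0.1, -1.8, -0.4]
```

```bash
python3 -m handwheel '[[[0.3,0.9,0],[0,0,0.5],0]]' | egrep 'eef|wrist'
python3 -m handwheel '[[[0.1,0.5,0],[0,0,0],0]]'| egrep 'eef|wrist'
```

```text
eef_pos: [563.5, -8.5, 36.4]
wrist_force: [-0.0, -2.1, -0.2]
eef_pos: [563.5, -8.0, 36.4]
wrist_force: [0.8, -1.2, -0.2]
```

```bash
for i in 1 2; do python3 -m handwheel '[[[0.15,0.5,0],[0,0,0],0]]'| egrep 'eef|wrist'; done
python3 b.py pics/w4.png | egrep 'pen|gate_|tab'
python3 -c "
import cv2; i=cv2.imread('pics/w4.png')[80:380,260:560]; cv2.imwrite('pics/w4c.png',cv2.resize(i,(600,600)))"
```

```text
eef_pos: [563.6, -7.5, 36.4]
wrist_force: [1.1, -1.9, 0.1]
eef_pos: [563.7, -7.0, 36.4]
wrist_force: [0.8, -1.4, 0.4]
pen 0.6 [377. 128.] [501.3  37.7   0. ]
pointer_tab 0.93 [367. 318.] [569.2  11.1  45. ]
```

View pics/w4c.png

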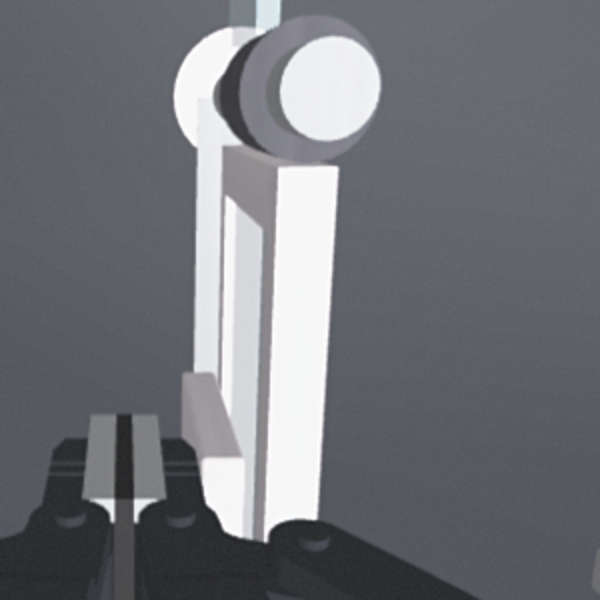

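```bash
for i in 1 2 3; do python3 -m handwheel '[[[0.15,0.5,0],[0,0,0.2],0]]'| egrep 'eef|wrist'; done
```

```text
eef_pos: [563.6, -6.6, 36.2]
wrist_force: [0.1, -1.0, 0.3]
eef_pos: [563.7, -6.5, 36.2]
wrist_force: [-0.3, -4.4, 0.5]
eef_pos: [563.7, -6.4, 36.2]
wrist_force: [-1.4, -6.5, 0.8]
```

```bash
for i in 1 2 ; do python3 -m handwheel '[[[0.15,0.5,0],[0,0,0.2],0]]'| egrep 'eef|wrist'; done
```

```text
eef_pos: [563.8, -6.4, 36.3]
wrist_force: [-1.3, -9.1, 0.8]
eef_pos: [563.9, -6.4, 36.3]
wrist_force: [-1.5, -9.9, 1.5]
```

```bash
python3 -m handwheel '[[[-1,-4,0],[0,0,0],0],[[-5,-18,0],[0,0,0],0],[[0,0,35],[0,0,0],0],[[0,0,35],[0,0,0],0],[[11,10,5],[0,0,0],0]]' | egrep 'eef|wrist'
python3 -m handwheel '[[[25,22,0],[0,0,0],0],[[25,22,0],[0,0,0],0],[[8,10,0],[0,0,0],0],[[0,0,0],[0,0,0],0]]' | egrep 'eef|wrist|rot'
python3 b.py pics/w5.png
```

```text
eef_pos: [571.7, -17.7, 117.0]
wrist_force: [1.8, -0.6, 1.4]
eef_pos: [629.2, 39.9, 111.5]
tool_rot: [[-0.968, 0.252, 0.002], [0.252, 0.968, 0.001], [-0.001, 0.002, -1.0]]
wrist_force: [-0.7, -0.4, 0.0]
pen 0.62 [260.  42.] [501.1  35.3  -0. ]
gateway 0.59 [266. 188.] [586.9  13.8   6. ]
scale_zero 0.71 [270. 309.] [672.   -8.8   6. ]
gate_push 0.83 [258. 257.] [619.1   5.9  50. ]
pointer_tab 0.51 [241. 172.] [571.   10.4  45. ]
10.2167
```

View pics/w5.png

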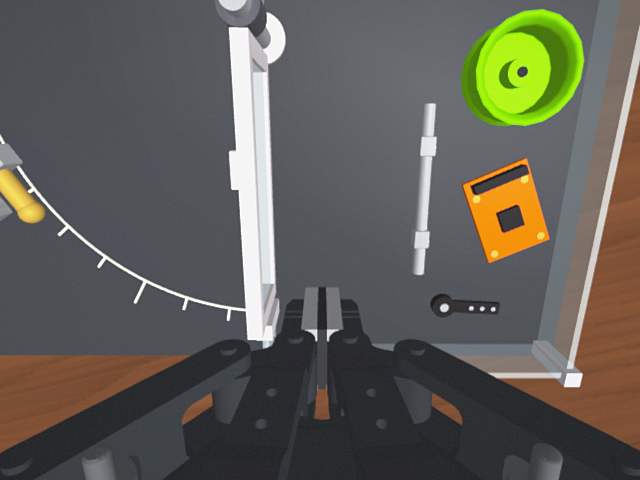

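```bash
python3 -m handwheel '[[[0,0,-35],[0,0,0],0],[[0,0,-36],[0,0,0],0],[[-1.8,-6.8,0],[0,0,0],0],[[-1,-4,0],[0,0,0],0],[[0,0,0],[0,0,0],0]]' | egrep 'eef|wrist'
python3 - <<'E'
from h import *
import d
d.H=np.array([501.5,37.])
p=d.pos(0,121,18.5,-14.6);print(p)
for a in range(3,64,3):
    q=d.pos(a,121,18.5,-14.6); print(a,np.round(q,1),np.round(q-p,1)); p=q
mp=campose('wrist');
E
python3 -m handwheel '[[[-0.5,-2,0],[0,0,0],0]]' | egrep 'eef|wrist'
```

```text
eef_pos: [624.7, 25.4, 41.3]
wrist_force: [0.6, 0.5, 0.5]
[623.25609276  24.40222731]
3 [622.4  18. ] [-0.8 -6.4]
6 [621.3  11.7] [-1.2 -6.3]
9 [619.8   5.5] [-1.5 -6.2]
12 [ 6.18e+02 -6.00e-01] [-1.8 -6.1]
15 [615.8  -6.7] [-2.1 -6. ]
18 [613.4 -12.6] [-2.4 -5.9]
21 [610.7 -18.4] [-2.7 -5.8]
24 [607.6 -24. ] [-3.  -5.6]
27 [604.3 -29.5] [-3.3 -5.5]
30 [600.6 -34.8] [-3.6 -5.3]
33 [596.8 -39.9] [-3.9 -5.1]
36 [592.6 -44.8] [-4.2 -4.9]
39 [588.2 -49.4] [-4.4 -4.7]
42 [583.6 -53.8] [-4.6 -4.4]
45 [578.7 -58. ] [-4.9 -4.2]
48 [573.6 -61.9] [-5.1 -3.9]
51 [568.3 -65.6] [-5.3 -3.6]
54 [562.9 -68.9] [-5.5 -3.4]
57 [557.2 -72. ] [-5.6 -3.1]
60 [551.5 -74.7] [-5.8 -2.8]
63 [545.6 -77.2] [-5.9 -2.5]
eef_pos: [625.9, 24.2, 42.8]
wrist_force: [0.1, 0.4, 0.9]
```

```bash
python3 -m handwheel '[[[-0.4,-3.2,0],[0,0,-1.5],0],[[-0.4,-3.2,0],[0,0,-1.5],0],[[-1.2,-6.3,0],[0,0,-3],0],[[-1.5,-6.2,0],[0,0,-3],0],[[-1.8,-6.1,0],[0,0,-3],0]]' | egrep 'eef|wrist'
python3 -m handwheel '[[[-2.1,-6.0,0],[0,0,-3],0],[[-2.4,-5.9,0],[0,0,-3],0],[[-2.7,-5.8,0],[0,0,-3],0],[[-3,-5.6,0],[0,0,-3],0],[[-3.3,-5.5,0],[0,0,-3],0]]' | egrep 'eef|wrist'
python3 -m handwheel '[[[-3.6,-5.3,0],[0,0,-3],0],[[-3.9,-5.1,0],[0,0,-3],0],[[-4.2,-4.9,0],[0,0,-3],0],[[0,0,0],[0,0,0],0]]' | egrep 'eef|wrist'
python3 b.py pics/w6.png
```

```text
eef_pos: [621.1, -0.3, 42.6]
wrist_force: [1.1, 2.3, 1.4]
eef_pos: [608.0, -29.4, 42.7]
wrist_force: [3.4, 2.2, 1.6]
eef_pos: [595.3, -45.5, 42.3]
wrist_force: [3.3, 1.6, 1.2]
pen 0.59 [273.   5.] [501.4  37.6   0. ]
gateway 0.79 [388. 173.] [587.3  15.4   6. ]
gate_push 0.74 [275. 309.] [579.2 -53.7  50. ]
pointer_tab 0.97 [246. 188.] [541.8 -23.5  45. ]
stop_screw_hole 0.82 [109. 359.] [ 540.7 -107.5   58. ]
12.2833
```

View pics/w6.png

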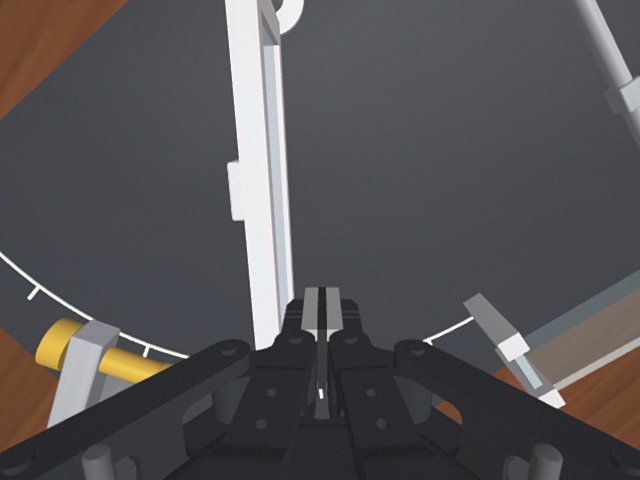

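```bash
python3 -m handwheel '[[[-4.4,-4.7,0],[0,0,-3],0],[[-4.6,-4.4,0],[0,0,-3],0],[[-1.6,-1.4,0],[0,0,-1],0],[[-1.6,-1.4,0],[0,0,-1],0]]' | egrep 'eef|wrist'
for i in 1 2 3; do python3 -m handwheel '[[[-0.8,-0.7,0],[0,0,-0.5],0]]' | egrep 'eef|wrist'; done
```

```text
eef_pos: [581.5, -56.3, 40.3]
wrist_force: [2.6, 1.1, 1.2]
eef_pos: [580.7, -57.0, 40.3]
wrist_force: [3.9, 1.2, 0.8]
eef_pos: [579.9, -57.6, 40.3]
wrist_force: [3.7, 0.1, 0.9]
eef_pos: [579.1, -58.4, 40.3]
wrist_force: [4.5, 1.5, 0.1]
```

```bash
for i in 1 2 3; do python3 -m handwheel '[[[-0.8,-0.7,0],[0,0,-0.5],0]]' | egrep 'eef|wrist'; done
```

```text
eef_pos: [578.2, -59.0, 40.3]
wrist_force: [3.5, 0.2, 1.0]
eef_pos: [577.3, -59.8, 40.3]
wrist_force: [4.3, 1.2, 1.6]
eef_pos: [576.5, -60.4, 40.3]
wrist_force: [3.4, 1.5, 1.7]
```

```bash
python3 b.py pics/w7.png | egrep 'gate_|tab|hole'; python3 -m handwheel '[[[0,0,0],[0,0,0],0]]' | egrep 'eef|wrist|rot'
```

```text
gate_push 0.89 [275. 315.] [559.8 -67.   50. ]
pointer_tab 0.61 [248. 192.] [529.3 -29.2  45. ]
eef_pos: [576.5, -60.4, 40.3]
tool_rot: [[-0.474, 0.881, -0.0], [0.881, 0.474, 0.0], [0.0, -0.0, -1.0]]
wrist_force: [2.0, 1.7, 2.6]
```

```bash
for i in 1 2 3; do python3 -m handwheel '[[[-0.85,-0.6,0],[0,0,-0.5],0]]' | egrep 'eef|wrist'; done
```

```text
eef_pos: [575.8, -61.0, 40.3]
wrist_force: [3.9, 2.1, 1.5]
eef_pos: [574.9, -61.7, 40.3]
wrist_force: [3.1, 1.8, 1.2]
eef_pos: [574.0, -62.4, 40.3]
wrist_force: [3.8, 1.6, 0.8]
```

```bash
for i in 1 2 3; do python3 -m handwheel '[[[-0.87,-0.6,0],[0,0,-0.5],0]]' | egrep 'eef|wrist'; done
```

```text
eef_pos: [573.1, -63.0, 40.3]
wrist_force: [3.9, 1.0, -0.2]
eef_pos: [572.7, -63.4, 40.4]
wrist_force: [6.3, 3.6, -1.3]
eef_pos: [572.7, -63.6, 40.5]
wrist_force: [9.2, 5.6, -3.1]
```

```bash
for i in 1 2 ; do python3 -m handwheel '[[[-0.88,-0.58,0],[0,0,-0.5],0]]' | egrep 'eef|wrist'; done
```

```text
eef_pos: [572.7, -63.7, 40.5]
wrist_force: [11.6, 7.6, -4.6]
eef_pos: [572.7, -63.9, 40.6]
wrist_force: [14.2, 9.4, -7.1]
```

```bash
for i in 1 2 3; do python3 -m handwheel '[[[0,0,0],[0,0,0],0],[[0,0,0],[0,0,0],0],[[0,0,0],[0,0,0],0],[[0,0,0],[0,0,0],0]]' | egrep 'time|eef|wrist'; done
python3 b.py pics/w8.png | egrep 'gate_|tab|hole'
```

```text
time_s: 14.6
eef_pos: [572.8, -63.8, 40.6]
wrist_force: [12.9, 8.0, -5.8]
time_s: 14.93
eef_pos: [572.8, -63.9, 40.6]
wrist_force: [12.0, 7.6, -6.0]
time_s: 15.27
eef_pos: [572.8, -63.9, 40.6]
wrist_force: [12.9, 7.0, -5.4]
gate_push 0.65 [274. 316.] [555.6 -69.9  50. ]
pointer_tab 0.77 [245. 194.] [527.1 -30.5  45. ]
stop_screw_hole 0.68 [199. 390.] [ 540.3 -107.3   58. ]
```

```bash
python3 -m handwheel '[[[0.88,0.58,0],[0,0,0.5],0],[[0.88,0.58,0],[0,0,0.5],0],[[0.88,0.6,0],[0,0,0.5],0],[[0.88,0.6,0],[0,0,0.5],0],[[1.7,1.3,0],[0,0,1],0]]' | egrep 'eef|wrist'
python3 -m handwheel '[[[3.4,2.6,0],[0,0,2],0],[[4.9,4.2,0],[0,0,3],0],[[4.6,4.4,0],[0,0,3],0],[[4.4,4.7,0],[0,0,3],0],[[4.2,4.9,0],[0,0,3],0]]' | egrep 'eef|wrist'
python3 b.py pics/w9.png | egrep 'gate_|tab'; python3 -c "
from h import *;print(robot.read_state()['tool_rot'])"
```

```text
eef_pos: [574.6, -61.8, 40.2]
wrist_force: [3.3, 0.4, 1.5]
eef_pos: [596.2, -40.9, 40.2]
wrist_force: [2.8, 0.6, 0.4]
gate_push 0.72 [274. 316.] [581.7 -51.6  50. ]
pointer_tab 0.88 [196. 180.] [526.5 -30.5  45. ]
[[-6.59359659e-01  7.51827503e-01 -4.95622255e-04]
 [ 7.51827606e-01  6.59359727e-01 -3.29084162e-05]
 [ 3.02051903e-04 -3.94320975e-04 -9.99999877e-01]]
```

```bash
python3 -m handwheel '[[[3.9,5.1,0],[0,0,3],0],[[3.6,5.3,0],[0,0,3],0],[[3.3,5.5,0],[0,0,3],0],[[3,5.6,0],[0,0,3],0],[[2.7,5.8,0],[0,0,3],0]]' | egrep 'eef|wrist'
python3 -m handwheel '[[[2.4,5.9,0],[0,0,3],0],[[2.1,6,0],[0,0,3],0],[[0.9,3,0],[0,0,1.5],0],[[0.9,3,0],[0,0,1.5],0],[[0.8,3,0],[0,0,1.5],0]]' | egrep 'eef|wrist|rot'
python3 b.py pics/w10.png | egrep 'gate_|tab'
```

```text
eef_pos: [612.3, -13.5, 39.9]
wrist_force: [2.5, 1.6, 1.0]
eef_pos: [619.1, 7.5, 39.9]
tool_rot: [[-0.92, 0.393, -0.002], [0.393, 0.92, 0.0], [0.001, -0.001, -1.0]]
wrist_force: [1.0, 1.8, 0.2]
gate_push 0.59 [271. 320.] [611.9 -10.2  50. ]
pointer_tab 0.83 [118. 137.] [528.1 -30.9  45. ]
```

```bash
python3 -m handwheel '[[[0.5,2.1,0],[0,0,1],0],[[0.5,2.1,0],[0,0,1],0],[[0.4,2.1,0],[0,0,1],0],[[0.4,2.1,0],[0,0,1],0],[[0.4,2.1,0],[0,0,1],0]]' | egrep 'eef|wrist'
for i in 1 2; do python3 -m handwheel '[[[0.3,1.8,0],[0,0,1],0],[[0.3,1.8,0],[0,0,1],0],[[0.3,1.8,0],[0,0,0],0],[[0.4,1.8,0],[0,0,0],0],[[0.4,1.8,0],[0,0,0],0]]' | egrep 'eef|wrist'; done
python3 b.py pics/w11.png | egrep 'gate_|tab'
```

```text
eef_pos: [622.1, 18.2, 40.2]
wrist_force: [-0.5, 1.6, -0.0]
eef_pos: [624.2, 26.7, 40.5]
wrist_force: [0.1, -0.2, 0.5]
eef_pos: [625.6, 36.0, 40.3]
wrist_force: [0.0, -0.4, 0.1]
gate_push 0.73 [240. 315.] [616.3   6.3  50. ]
pointer_tab 0.76 [ 66. 105.] [527.2 -29.7  45. ]
```

Gate closed and finger free; lift and check.

```bash
python3 -m handwheel '[[[0,0,35],[0,0,0],0],[[0,0,40],[0,0,0],0],[[0,0,40],[0,0,0],0],[[0,0,40],[0,0,0],0],[[-30,0,25],[0,0,0],0]]' | egrep 'eef|wrist'
python3 -m handwheel '[[[-35,0,10],[0,0,0],0],[[-35,0,10],[0,0,0],0],[[0,0,0],[0,0,0],0],[[0,0,0],[0,0,0],0],[[0,0,0],[0,0,0],0]]' | egrep 'time|eef|wrist'
python3 b.py pics/w12.png
```

```text
eef_pos: [601.1, 35.7, 225.9]
wrist_force: [1.2, -0.7, 1.6]
time_s: 20.62
eef_pos: [525.9, 35.8, 240.6]
wrist_force: [-0.9, 0.0, -0.6]
pen 0.93 [321. 181.] [504.3  41.7   0. ]
gateway 0.82 [316. 263.] [586.4  15.3   6. ]
gate_push 0.59 [315. 263.] [571.5  18.9  50. ]
pointer_tab 0.58 [253. 230.] [527.4 -29.7  45. ]
stop_screw_hole 0.65 [460. 279.] [617.1 147.1  58. ]
21.0167
```

View pics/w12.png

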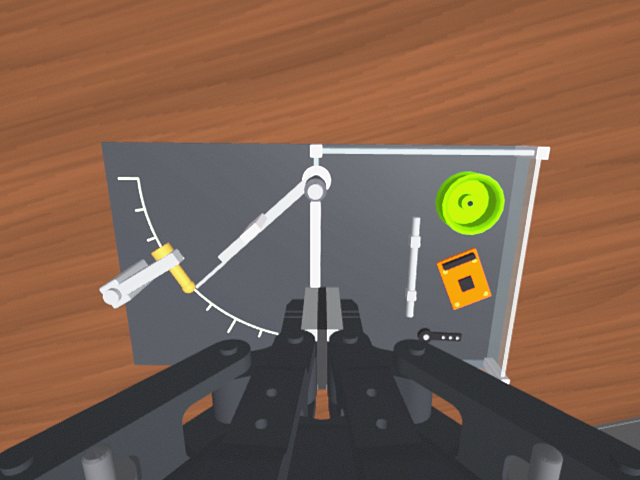

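The gate is closed (315,250), and the pointer (316,185 to 198,288) stands at the screw tip (190,287). Everything else is in place.

```bash
python3 -c "
from plant import robot; print(robot.finish_job())"
```

```text
the job is handed in; nothing more can be done
None
```

The job is handed in: I drew the pointer back to the closed gate with about 10 N, held the gate on its stop screw for just over a second at about 8–10 N (worked out from the wrist force), then let it close slowly; the last picture shows the gate shut, the pointer at the screw tip and the pen's other things in place (table items not rechecked), but no verdict came back.

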